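# Fasten the filter lid of the solder-fume extractor

### The arm

A 6-joint arm with a two-finger parallel gripper is mounted at the origin on the work surface. World frame = base frame: x ahead of the robot, y to its left, z up, the work surface at z = 0. Lengths are in m, angles in rad, forces in N, time in s.
With the tool pointing down it reaches from about 0.225 to 0.875 m from the base axis. Payload 3.4 kg.
Tool frame: the origin (TCP) lies at the very end of the fingers, on their centre line; the grasp point (between the pads) lies 19 mm behind it; z points along the fingers, y is the line along which they close (so a half turn about z gives the same grasp; the last joint's range is limited). The gripper opens to 85 mm and grips with 20 to 120 N. Pads are 22 mm wide; open, the fingers measure 114 mm over their backs; the gripper's body (76 mm by 85 mm) begins 54 mm behind the grasp point. The pads swing forward as they close: fully open they stand 13 mm farther back than shut.
Start: joints at [1.077, 0.276, 1.505, -0, 1.361, -0.121], TCP at [0.209, 0.536, 0.231] pointing down, gripper open.
Joint ranges: [-2.89, 2.89], [-0.75, 2.08], [0.22, 2.7], [-1.18, 4.32], [0.11, 2.71], [-2.7, 2.7]. Speed limits (rad/s): [2.57, 2.57, 3.14, 3.14, 3.14, 3.14].

### API

Orientations are given as a unit quaternion [w, x, y, z].
In Python, from rig import readout, vision, manip gives the robot as it stands.
- The arm moves only by the shell command python3 -m handwheel 'ROWS' [FORCE]. ROWS is JSON, a list of rows, each a list of 3 entries, a list of its own where there are three numbers: the shift along the tool's x, y, z in mm, then the turn, a rotation vector about the tool's x, y, z in units of 6 degrees (1.0 is 6 degrees), then the closure, from -1 (fully open) to 1 (shut), so that 0 is half open. A call has 1 to 20 rows; each row shifts and turns the commanded pose from where the row before left it, along the tool's axes as they then stand; what a row does not reach is not made up. A row lasts 1/8 s, in which the tool goes at most 62.5 mm and 10.7 degrees, less where a joint would pass 70% of its speed; a pose out of reach is approached as far as the arm can. A call is refused whole if a number of a shift passes 62.5 or a number of a turn 1, either way. A call with a gripper value outside its range is refused whole. The fingers move at their own pace and stop on an object; FORCE is the grip in N (left out, the last holds). Time passes only in rows, so rows that do not move let the fingers close. It gives the time, the measured TCP pose, the force, the opening and the grip force at its end, in the units of the state.
- readout.get_state(): the state, without advancing time (a new reading comes with each control period).
- vision.get_image(name): name is "scene" or "top" or "wrist"; returns the picture (400x640x3 uint8, blue, green, red); there is no depth.
- vision.camera_params(name): a dict with "intrinsics" (3x3 intrinsics, pixels), "rvec" (rotation vector, rad) and "tvec" (3), from world to camera coordinates, as OpenCV has them; the wrist camera has in their place "hand_eye" (4x4, takes a point from camera to tool coordinates, whose origin is the TCP and whose axes are the flange's). Camera axes: x right, y down, z forward; pixel columns grow to the right and rows downward; lengths in m; the calibration is good to about 2 mm. A picture is of the moment at which its call begins: read the wrist's pose just before it. camera_params takes no time and is no camera call.
- manip.sign_off(): hands the job in; it is judged then, once.
The state is a dict: "clock": time; "qpos": joint angles; "qd": joint speeds; "effort": joint torques, N m; "position": TCP position; "ee_rot": TCP orientation; "contact_force": force on the tool from outside, world axes, zero at the start; "moment": the same for the moment, N m; "width": finger opening in m; "gripper_force": force on a finger pad.
Only numpy, scipy, OpenCV 4.12 (cv2) and the standard library are available. Lean on these libraries where they do the work, as an engineer would, in place of code of your own. Each camera call takes 0.05 s, during which the arm holds its last target. There are 200 camera calls.

### The job

The filter of the bench fume extractor has just been changed and the lid is on, but its slotted quarter-turn stud still stands open. Take the stubby driver out of its block, set the blade in the slot, press the stud down gently, no harder than it takes to feel it bottom, and turn it a quarter turn clockwise until it drops into its catch; then stand the driver back in the hole it came from. Touch the extractor with the driver only, keep the blade off the lid, and leave the hammer, the tub and the jar where they are.

Things in the scene. Friction and masses are not known exactly. Their poses are not given: they have to be found in the camera images.
- extractor: Bench solder-fume extractor, fixed: blue steel housing 300 (x) x 240 (y) mm with a flat grey lid, top face 130 mm above the bench. Origin: under its centre, on the bench; -x is its front (louvres, red rocker switch).
- lid: The extractor's flat grey lid, fixed, 296 x 236 x 14 mm, origin under its centre, axes as the extractor. The stud stands in a hole near its front edge, in a black ring; a red dot toward -x marks where the slot points when open, green dots on either side (+y, -y) where it points when fastened.
- stud_hole (a point): Centre of the 36 mm stud hole, level with the lid's top; axes as the lid. In it floats the stud, a round bright steel head 26 mm across, up to 4.8 mm off this point in x and in y; a sideways push of about 4 N shifts it. Open, its top is 6 mm above the lid. Its slot lies across the middle: 15 mm long, closed at both ends, 4.4 mm wide, 5 mm deep, long edges bevelled 0.5 mm.
- stud (a joint): Turn of the stud, rad, growing clockwise seen from above. At 0 (open) the slot runs along the lid's x; it starts within 0.1 of that. Caught from about 1.39; firm stops at -0.15 and 1.62. Drag about 0.03 N m. Unpressed it turns only about 0.2, then a cross pin inside blocks it.
- stud_press (a joint): Depth of the stud below its open height, m. A spring lifts it with 4 N at 0 plus 0.5 N per mm. It is free to turn once pressed 4 to 10 mm (differs each time, cannot be seen); a firm stop comes 2 mm deeper, and over about 20 N on it would break the catch. After the quarter turn, let up, it rises into the catch and stays, 2 mm above the depth at which it came free.
- driver: Stubby flat-blade screwdriver, 100 mm long, about 90 g, standing blade down in the block. Origin: the middle of the blade's tip; z up along it to the handle; x along the blade's 12 mm width. Blade 12 x 3.0 mm (last 2 mm 11 x 1.8), shank 8 mm thick, yellow square handle 24 x 24 mm, 52 mm long, from 48 to 100 mm above the tip, flats square to x and y.
- driver_grip (a point): Centre of the driver's handle, 74 mm above its tip; axes as driver.
- driver_tip (a point): Middle of the driver's blade tip; axes as driver.
- block_hole (a point): Centre of the mouth of the hole in the wooden tool block (fixed, 120 x 64 x 56 mm high; the hole lies 25 mm to -x of the block's centre). Hole 17.5 mm across with a 2.5 mm bevel, 53 mm deep. The driver stands in it with its handle's underside on the block's top, its tip 48 mm below this point.
- hammer_mid (a point): Loose hammer lying on the bench, 220 mm long; a point on it near its middle, 12 mm up. Leave alone.
- nail_tub_mid (a point): Loose clear plastic tub of nails, 110 x 85 x 45 mm; its centre. Leave alone.
- flux_jar_mid (a point): Loose jar with red cap, 60 mm across, 75 mm tall; its centre. Leave alone.

How it is judged:
On the way, in this order (a step that is already met when the one before it is completed fails the run):
1. the stud is pressed down with the driver (value of joint stud_press above 0.003 m and value of joint stud below 0.4 rad and contact force between driver and extractor above 2 N), for 0.05 s.
2. the stud is turned a quarter turn with the driver (value of joint stud above 1.37 rad and contact force between driver and extractor above 2 N), for 0.05 s.
At the end, for the whole second after the job is handed in: The stud is turned at least 1.37 rad and, let go, stays caught at least 1 mm below its open height; the driver stands at rest in its hole, handle down on the block (tip 45 mm or more below the mouth, tip within 8 mm and handle within 10 mm of the hole's axis) (value of joint stud above 1.37 rad and value of joint stud_press above 0.001 m and horizontal distance between driver_tip and block_hole below 0.008 m and horizontal distance between driver_grip and block_hole below 0.01 m and z of driver_tip in the frame of block_hole below -0.045 m and linear speed of driver below 0.02 m/s); the robot touches nothing.
It fails at once if the driver bears on the extractor or its stud with more than 30 N, downward and sideways contacts summed (contact force between driver and extractor above 30 N).
It fails at once if the driver bears on the lid with more than 5 N (contact force between driver and lid above 5 N).
It fails at once if the gripper or arm touches the extractor with more than 3 N (contact force between any of the fingers, the arm and extractor above 3 N).
It fails at once if hammer, tub or jar moved more than 20 mm (distance of any of hammer_mid, nail_tub_mid, flux_jar_mid from where it was at the start of the episode above 0.02 m).
It also fails if it takes over 72 s, if anything falls off the work surface, if the arm or the gripper's body presses on something with over 40 N, if the wrist force passes 120 N, or if a joint passes its speed limit or range.

## Working session

There is one attempt and no reset: what is moved stays moved. The work goes in short steps, Python scripts to look and compute and a shell command to move; the robot and the scene stay as the last step left them, time stands still between calls to the robot, and variables do not carry over. Pictures are saved under pics/ and viewed, at most 12 in all, crops included, and the job is handed in when it is done.

```bash
mkdir -p pics; cat > h.py <<'E'
import numpy as np, cv2
from rig import readout, vision, manip
from scipy.spatial.transform import Rotation as R
def st(): return readout.get_state()
def Rt(s):
    w,x,y,z=s["ee_rot"]; return R.from_quat([x,y,z,w]).as_matrix()
def cam(name,s=None):
    p=vision.camera_params(name); K=np.array(p["intrinsics"])
    if name=="wrist":
        H=np.array(p["hand_eye"]); T=np.eye(4); T[:3,:3]=Rt(s); T[:3,3]=s["position"]; M=T@H
        return K,M[:3,:3],M[:3,3]
    Rc=R.from_rotvec(np.ravel(p["rvec"])).as_matrix(); return K,Rc.T,-Rc.T@np.ravel(p["tvec"])
def atz(c,u,v,z):
    K,Rw,o=c; d=Rw@np.linalg.solve(K,[u,v,1]); return o+d*(z-o[2])/d[2]
def proj(c,P):
    K,Rw,o=c; q=K@(Rw.T@(np.array(P)-o)); return q[:2]/q[2]
E
python3 - <<'E'
from h import *
s=st();print(s)
a=vision.get_image("top");b=vision.get_image("scene")
cv2.imwrite("pics/top.png",a);cv2.imwrite("pics/scene.png",b)
for n in("top","scene"):print(cam(n))
print(vision.camera_params("wrist"))
E
```

```text
{'clock': 0.0, 'qpos': array([ 1.07695384e+00,  2.76603223e-01,  1.50613969e+00, -4.32516513e-06,
        1.36067035e+00, -1.21005623e-01]), 'qd': array([-0.00100132, -0.00092272,  0.00039337, -0.00115546, -0.00024413,
        0.00039143]), 'effort': array([-2.88664320e-03, -4.16776192e+01, -2.45808059e+01, -3.94244071e-04,
        1.12857428e-02, -2.05901536e-06]), 'position': array([0.20920967, 0.5350306 , 0.23043239]), 'ee_rot': array([-2.73446826e-04,  1.85340055e-01,  9.82674023e-01, -8.68266129e-04]), 'contact_force': array([-0.16553537, -0.06288694, -0.03850911]), 'moment': array([ 0.01231467, -0.03730585, -0.02342152]), 'gripper_force': 0.0, 'width': 0.0851801158156422}
(array([[491.53648569,   0.        , 315.40232073],
       [  0.        , 491.53648569, 197.22426151],
       [  0.        ,   0.        ,   1.        ]]), array([[ 0.10824047, -0.96999585,  0.21769716],
       [-0.99411977, -0.10630547,  0.02061638],
       [ 0.0031446 , -0.21864858, -0.9757986 ]]), array([ 0.27898956, -0.03184117,  1.23380073]))
(array([[385.90397224,   0.        , 330.79718904],
       [  0.        , 385.90397224, 207.64478022],
       [  0.        ,   0.        ,   1.        ]]), array([[ 0.24766567,  0.77682852, -0.57896388],
       [ 0.96884404, -0.1996396 ,  0.14657853],
       [-0.00171773, -0.59722817, -0.80206955]]), array([ 1.02529018, -0.14631384,  0.79551918]))
{'intrinsics': array([[304.78103079,   0.        , 322.80007379],
       [  0.        , 304.78103079, 198.24056708],
       [  0.        ,   0.        ,   1.        ]]), 'hand_eye': array([[-5.83852058e-04, -9.64875381e-01, -2.62707361e-01,
         6.63241201e-02],
       [ 9.99999783e-01, -6.43366876e-04,  1.40524911e-04,
        -1.02870371e-03],
       [-3.04606241e-04, -2.62707222e-01,  9.64875548e-01,
        -1.43477320e-01],
       [ 0.00000000e+00,  0.00000000e+00,  0.00000000e+00,
         1.00000000e+00]])}
```

View pics/top.png

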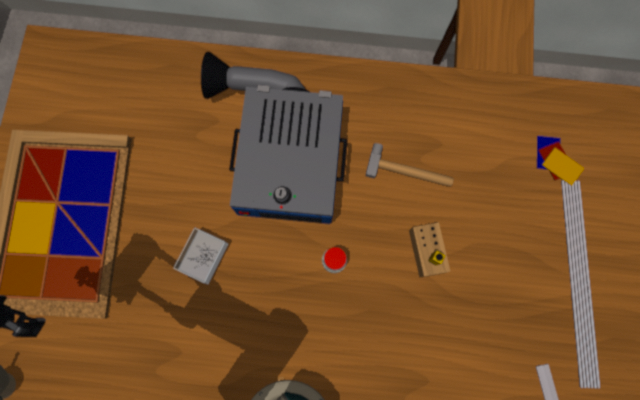

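View pics/scene.png

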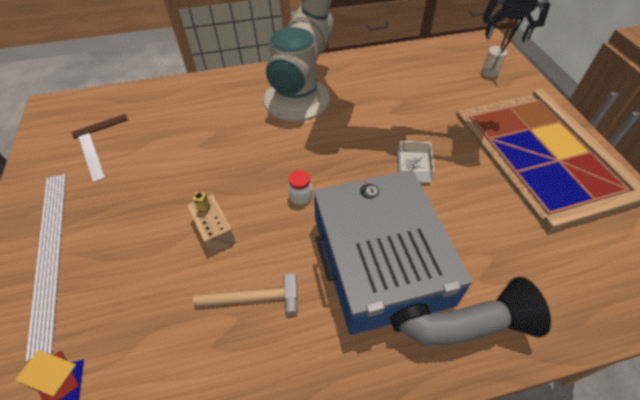

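The top view shows the driver handle at about (437,257), the stud at (282,194), and the block with corners around (414,225) and (450,272). The hammer, jar and tub are clear of both.

```bash
python3 - <<'E'
from h import *
c=cam("top")
print("drv",atz(c,437,256,.108)); print("stud",atz(c,282,193,.136))
for p in [(236,206),(331,215),(343,95),(249,87)]: print("lid",atz(c,*p,.13))
for p in [(414,226),(440,222),(450,271),(424,276)]: print("blk",atz(c,*p,.056))
s=st();print(Rt(s))
a=cv2.imread("pics/top.png")
x=cv2.resize(a[215:285,400:470],(560,560),interpolation=cv2.INTER_CUBIC);cv2.imwrite("pics/c1.png",x)
E
```

```text
drv [ 0.42347102 -0.29949597  0.108     ]
stud [0.52542883 0.06855362 0.136     ]
lid [0.48494399 0.17007451 0.13      ]
lid [ 0.48777827 -0.04842043  0.13      ]
lid [ 0.78393056 -0.04737613  0.13      ]
lid [0.77969292 0.1809585  0.13      ]
blk [ 0.49670292 -0.25240967  0.056     ]
blk [ 0.51340037 -0.31462337  0.056     ]
blk [ 0.39790624 -0.34454797  0.056     ]
blk [ 0.37944454 -0.28375697  0.056     ]
[[-9.31305393e-01  3.64238508e-01 -7.58081410e-04]
 [ 3.64239253e-01  9.31304287e-01 -1.44663624e-03]
 [ 1.79083841e-04 -1.62338314e-03 -9.99998666e-01]]
```

View pics/c1.png

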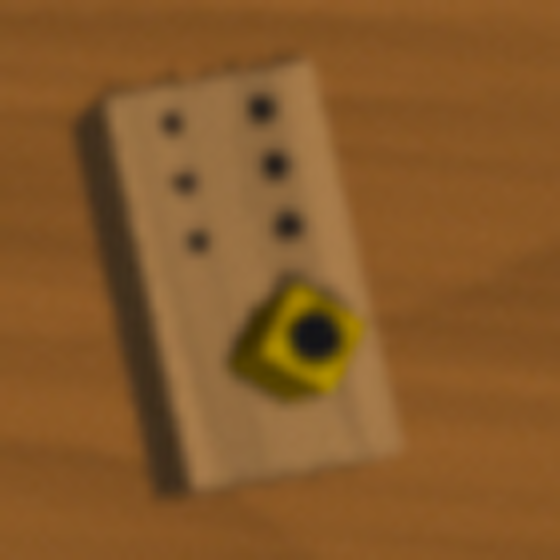

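The crop shows the handle's black cap at crop (315,337), which is (439.4,257.1) in the full image. Handle-top corners are near crop (298,283), (362,328), (325,392) and (262,345).

```bash
python3 - <<'E'
from h import *
c=cam("top")
f=lambda x,y,z: atz(c,400+(x+.5)/8-.5,215+(y+.5)/8-.5,z)
P=[f(*q,.108) for q in [(298,283),(362,328),(325,392),(262,345)]]
print(np.mean(P,0),f(315,337,.108))
for i in range(4):
    d=P[(i+1)%4]-P[i]; print(np.linalg.norm(d),np.degrees(np.arctan2(d[1],d[0]))%90)
s=st();M=Rt(s)
yaw=np.arctan2(M[1,0],M[0,0]);print("yaw",np.degrees(yaw))
t=np.array([.38,-.30,.25]);print("tool shift mm",M.T@(t-s["position"])*1000)
E
```

```text
[ 0.42230604 -0.30306198  0.108     ] [ 0.42238316 -0.30398977  0.108     ]
0.02182598255497649 60.065164454455456
0.02159470737532923 63.71258706276086
0.02183393134995289 58.50702556507075
0.021002259023246966 63.81596156114246
yaw 158.63922712855899
tool shift mm [-463.20951967 -715.53975834  -18.38045617]
```

```bash
python3 - <<'E'
from h import *
s=st();M=Rt(s)
t=np.array([.4225,-.3035,.22]);print("tool shift mm",M.T@(t-s["position"])*1000/15)
E
```

```text
tool shift mm [-33.60468058 -46.88469902   0.77282324]
```

```bash
python3 -m handwheel '[[[-33.6,-46.9,0.8],[0,0,0],-1],[[-33.6,-46.9,0.8],[0,0,0],-1],[[-33.6,-46.9,0.8],[0,0,0],-1],[[-33.6,-46.9,0.8],[0,0,0],-1],[[-33.6,-46.9,0.8],[0,0,0],-1],[[-33.6,-46.9,0.8],[0,0,0],-1],[[-33.6,-46.9,0.8],[0,0,0],-1],[[-33.6,-46.9,0.8],[0,0,0],-1],[[-33.6,-46.9,0.8],[0,0,0],-1],[[-33.6,-46.9,0.8],[0,0,0],-1],[[-33.6,-46.9,0.8],[0,0,0],-1],[[-33.6,-46.9,0.8],[0,0,0],-1],[[-33.6,-46.9,0.8],[0,0,0],-1],[[-33.6,-46.9,0.8],[0,0,0],-1],[[-33.6,-46.9,0.8],[0,0,0],-1],[[0,0,0],[0,0,0.63],-1],[[0,0,0],[0,0,0.63],-1],[[0,0,0],[0,0,0],-1]]' 40
python3 - <<'E'
from h import *
s=st();M=Rt(s);print(s["position"],np.degrees(np.arctan2(M[1,0],M[0,0])),s["qpos"])
a=vision.get_image("wrist");cv2.imwrite("pics/w1.png",a)
c=cam("wrist",s);print(proj(c,[.4225,-.3035,.108]))
E
```

```text
clock: 2.35
position: [0.4223, -0.3032, 0.2187]
ee_rot: [-0.001, 0.249, 0.968, 0.0]
contact_force: [0.0, 0.1, -0.2]
width: 0.0852
gripper_force: 0.0
[ 0.42232724 -0.30319505  0.21871962] 151.10460911845215 [-7.56634528e-01  2.01397548e-01  1.63945210e+00  1.42293870e-04
  1.30199537e+00 -1.82314876e+00]
[323.65563267 195.35283171]
```

View pics/w1.png

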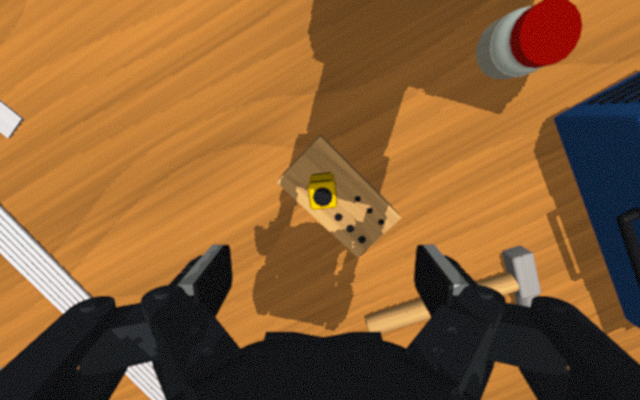

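The wrist view shows the driver handle top at (322,196), against a prediction of (324,195). The handle is rotated a few degrees in the image, so I'll measure its yaw.

```bash
python3 - <<'E'
from h import *
a=cv2.imread("pics/w1.png")[160:230,295:350]
x=cv2.resize(a,None,fx=10,fy=10,interpolation=cv2.INTER_CUBIC);cv2.imwrite("pics/c2.png",x)
s=st();print(proj(cam("wrist",s),[.4223,-.3032,.108]))
E
```

```text
[323.70290111 194.90510206]
```

View pics/c2.png

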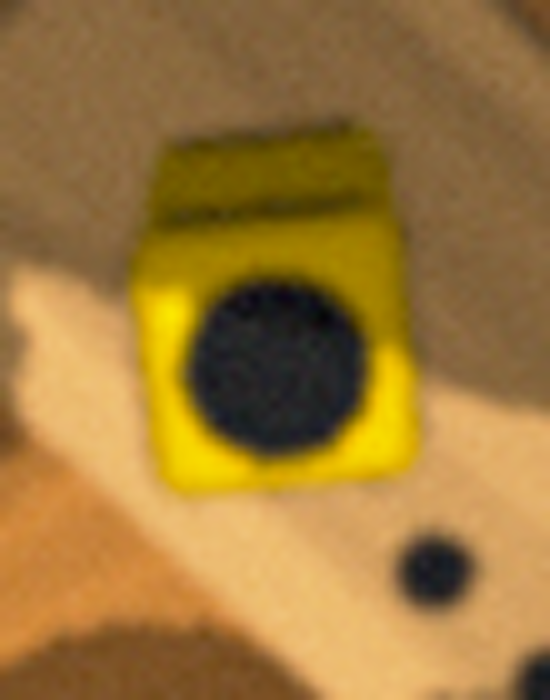

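Handle edges slope about 5.5° CCW from the tool's axis, and the cap centre is about 1 mm off. I'll correct both, descend and grip.

```bash
python3 -m handwheel '[[[-1,-1.2,20],[0,0,-0.9],-1],[[0,0,31],[0,0,0],-1],[[0,0,31],[0,0,0],-1],[[0,0,31],[0,0,0],-1],[[0,0,26],[0,0,0],-1],[[0,0,15.5],[0,0,0],-1],[[0,0,0],[0,0,0],-1],[[0,0,0],[0,0,0],1],[[0,0,0],[0,0,0],1],[[0,0,0],[0,0,0],1],[[0,0,0],[0,0,0],1],[[0,0,0],[0,0,0],1],[[0,0,0],[0,0,0],1],[[0,0,0],[0,0,0],1],[[0,0,0],[0,0,0],1]]' 60
```

```text
clock: 4.28
position: [0.4233, -0.3051, 0.0654]
ee_rot: [0.001, 0.204, 0.979, -0.0]
contact_force: [0.4, 1.1, 5.4]
width: 0.0232
gripper_force: 59.0
```

```bash
python3 -m handwheel '[[[0,0,-15],[0,0,0],1],[[0,0,-25],[0,0,0],1],[[0,0,-30],[0,0,0],1],[[0,0,-30],[0,0,0],1],[[0,0,-30],[0,0,0],1],[[0,0,-30],[0,0,0],1],[[0,0,0],[0,0,0],1],[[0,0,0],[0,0,0],1]]'
python3 - <<'E'
from h import *
s=st();M=Rt(s);print(s["position"],np.degrees(np.arctan2(M[1,0],M[0,0])),s["qpos"],s["contact_force"])
a=vision.get_image("wrist");cv2.imwrite("pics/w2f.png",a)
c=cam("wrist",s)
for h in(-.0574,-.0554): print(proj(c,np.array(s["position"])+M@[0,0,-h]))
cv2.imwrite("pics/w2.png",cv2.resize(a[160:360,220:420],(600,600),interpolation=cv2.INTER_CUBIC))
E
```

```text
clock: 5.28
position: [0.4223, -0.3042, 0.224]
ee_rot: [-0.001, 0.204, 0.979, 0.0]
contact_force: [-0.6, -0.1, -1.4]
width: 0.0234
gripper_force: 58.7
[ 0.42227847 -0.30420476  0.22404154] 156.47843625943776 [-7.58086339e-01  1.99034946e-01  1.62895469e+00  8.84989465e-05
  1.31525481e+00 -1.91837588e+00] [-0.59703602 -0.12196701 -1.42257845]
[324.24643327 214.3830167 ]
[324.26079731 215.2968889 ]
```

View pics/w2.png

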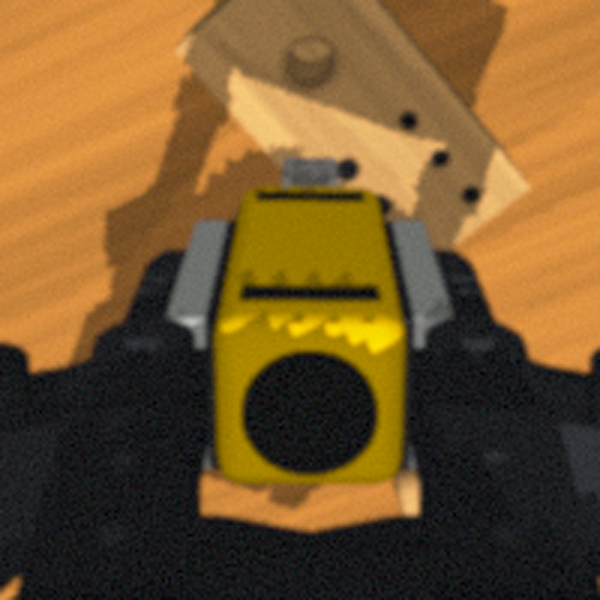

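The crop shows the blade tip at crop (312,165), full (324,214.5), right where the TCP axis predicts. Its 12 mm width lies along the tool's y axis. For the slot along lid x I need tool yaw of about 90°, ending at about 0°.

```bash
python3 - <<'E'
from h import *
s=st();M=Rt(s)
t=np.array([.5254,.0686,.222]);print(M.T@(t-s["position"])*1000)
E
```

```text
[ 54.02810566 382.89878384   2.08239547]
```

```bash
python3 -m handwheel '[[[4,28,0],[0,0,0],1],[[7.2,51,0],[0,0,0],1],[[7.2,51,0],[0,0,0],1],[[7.2,51,0],[0,0,0],1],[[7.2,51,0],[0,0,0],1],[[7.2,51,0],[0,0,0],1],[[7,50,0],[0,0,0],1],[[7,50,2],[0,0,0.1],1],[[0,0,0],[0,0,1],1],[[0,0,0],[0,0,1],1],[[0,0,0],[0,0,1],1],[[0,0,0],[0,0,1],1],[[0,0,0],[0,0,1],1],[[0,0,0],[0,0,1],1],[[0,0,0],[0,0,1],1],[[0,0,0],[0,0,1],1],[[0,0,0],[0,0,1],1],[[0,0,0],[0,0,1],1],[[0,0,0],[0,0,1],1],[[0,0,0],[0,0,0],1]]'
python3 - <<'E'
from h import *
s=st();M=Rt(s);print(s["position"],np.degrees(np.arctan2(M[1,0],M[0,0])),s["qpos"],s["contact_force"])
a=vision.get_image("wrist");cv2.imwrite("pics/w3f.png",a)
c=cam("wrist",s)
print(proj(c,np.array(s["position"])+M@[0,0,.0574]),proj(c,[.5254,.0686,.136]))
cv2.imwrite("pics/w3.png",cv2.resize(a[120:270,220:420],(800,600),interpolation=cv2.INTER_CUBIC))
E
```

```text
clock: 7.82
position: [0.5254, 0.068, 0.2214]
ee_rot: [-0.001, 0.707, 0.707, -0.001]
contact_force: [-0.3, 0.3, -0.7]
width: 0.0232
gripper_force: 59.0
[0.52540844 0.06796349 0.22139207] 89.94692611131886 [-2.80433995e-03  2.15447960e-01  1.61387909e+00  1.03921109e-04
  1.31519626e+00 -1.90460253e-03] [-0.25778391  0.25178962 -0.67286368]
[323.35788635 213.23245643] [323.55739426 201.37558934]
```

View pics/w3.png

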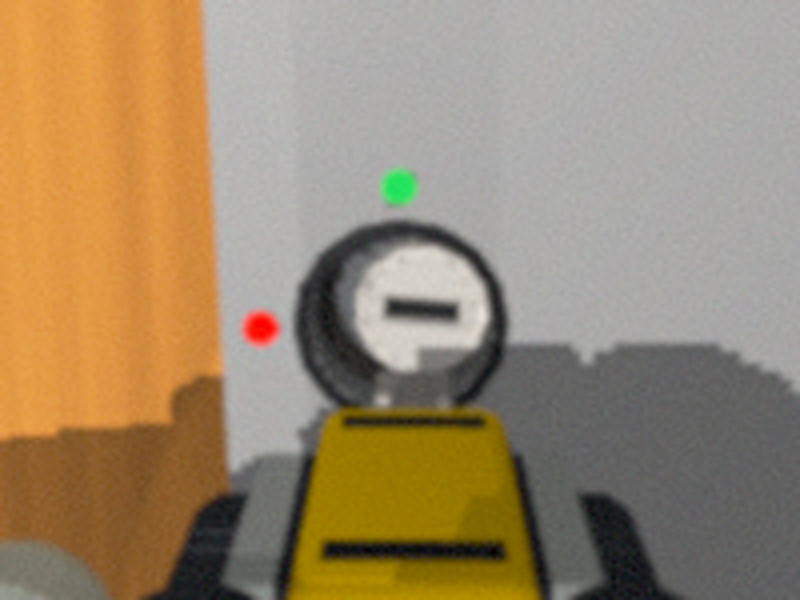

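The view shows the stud slot with ends at crop (386,305) and (459,312). Its centre is at full (325.1,197.0), tilted about 5.5° clockwise. The blade tip is near full (322.8,214).

```bash
python3 - <<'E'
from h import *
s=st();M=Rt(s);c=cam("wrist",s)
S=atz(c,325.1,197,.136);T=atz(c,323.0,213.6,s["position"][2]-.0574)
print(S,T,"tool shift",M.T@(S-T)*1000, "vs tcp",M.T@(S-s["position"])*1000)
l,r=atz(c,220+386.5/4-.5,120+305.5/4-.5,.136),atz(c,220+459.5/4-.5,120+312.5/4-.5,.136);print((r-l)*1000,np.degrees(np.arctan2(*(r-l)[1::-1])))
E
```

```text
[0.52679182 0.07207056 0.136     ] [0.52517007 0.06770058 0.16421231] tool shift [ 4.36877133  1.68962012 28.20851877] vs tcp [ 4.10155579  1.44181431 85.60928457]
[14.1955466  -1.41687456  0.        ] -5.699882682901004
```

```bash
python3 -m handwheel '[[[4.3,1.6,8],[0,0,0],1],[[0,0,8],[0,0,0.5],1],[[0,0,5.5],[0,0,0.45],1],[[0,0,0],[0,0,0],1],[[0,0,0],[0,0,0],1]]'
python3 - <<'E'
from h import *
s=st();M=Rt(s);print(s["position"],np.degrees(np.arctan2(M[1,0],M[0,0])),s["contact_force"])
a=vision.get_image("wrist");cv2.imwrite("pics/w4f.png",a)
c=cam("wrist",s)
print(proj(c,np.array(s["position"])+M@[0,0,.0574]),proj(c,[.5268,.0721,.136]))
cv2.imwrite("pics/w4.png",cv2.resize(a[175:250,275:375],(800,600),interpolation=cv2.INTER_CUBIC))
E
```

```text
clock: 8.5
position: [0.5279, 0.0724, 0.2011]
ee_rot: [-0.0, 0.742, 0.671, -0.0]
contact_force: [0.9, -0.6, -1.7]
width: 0.0233
gripper_force: 59.0
[0.52785267 0.07242226 0.20112756] 84.24462673071697 [ 0.85446309 -0.57747599 -1.6748491 ]
[323.22129107 213.19377308] [321.79352125 210.44019483]
```

View pics/w4.png

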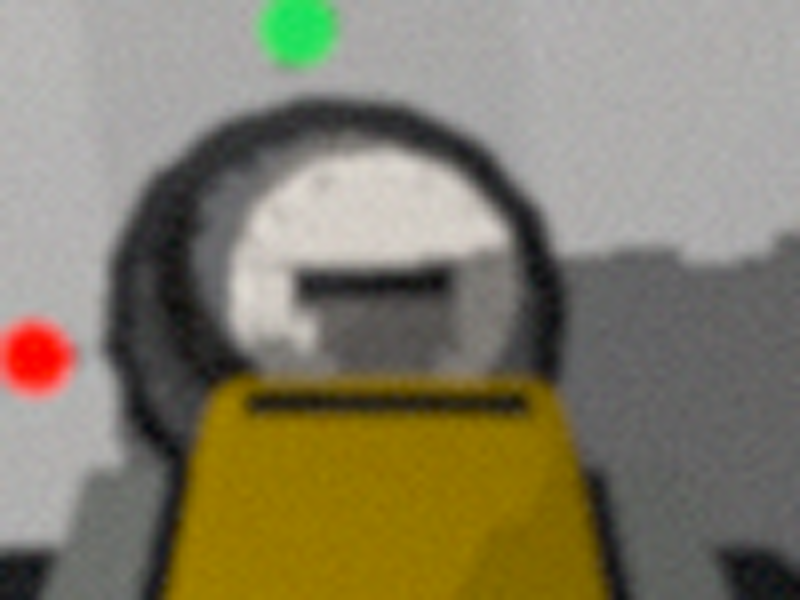

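The close view shows the slot spanning crop x 298–450, with its centre at full about (321.3,210.8). The blade tip is centred at about (322.9,213.4).

```bash
python3 - <<'E'
from h import *
s=st();M=Rt(s);c=cam("wrist",s)
S=atz(c,321.25,210.8,.136);T=atz(c,322.9,213.4,s["position"][2]-.0574)
print(S,T,"tool shift",M.T@(S-T)*1000, "vs tcp",M.T@(S-s["position"])*1000)
E
```

```text
[0.52652939 0.071737   0.136     ] [0.52775598 0.07223944 0.1439539 ] tool shift [-0.62409533 -1.17201603  7.95351761] vs tcp [-0.77373675 -1.39444453 65.35344298]
```

```bash
python3 -m handwheel '[[[-0.7,-1.2,3],[0,0,0],1],[[0,0,3],[0,0,0],1],[[0,0,2],[0,0,0],1],[[0,0,1.5],[0,0,0],1],[[0,0,1.5],[0,0,0],1],[[0,0,0],[0,0,0],1],[[0,0,0],[0,0,0],1]]'
```

```text
clock: 9.43
position: [0.5266, 0.0717, 0.1904]
ee_rot: [0.0, 0.742, 0.67, 0.0]
contact_force: [0.3, 1.0, -0.7]
width: 0.0234
gripper_force: 59.0
```

No force with the tip 3 mm below the stud top, so the blade is in the slot. Continue down gently.

```bash
python3 -m handwheel '[[[0,0,1],[0,0,0],1],[[0,0,1],[0,0,0],1],[[0,0,1],[0,0,0],1],[[0,0,0],[0,0,0],1],[[0,0,0],[0,0,0],1]]'; python3 -m handwheel '[[[0,0,1],[0,0,0],1],[[0,0,1],[0,0,0],1],[[0,0,0],[0,0,0],1],[[0,0,0],[0,0,0],1]]'
```

```text
clock: 10.05
position: [0.5266, 0.0717, 0.1876]
ee_rot: [0.0, 0.742, 0.67, 0.0]
contact_force: [-0.5, -0.4, 3.0]
width: 0.0233
gripper_force: 59.5
clock: 10.55
position: [0.5267, 0.0717, 0.1854]
ee_rot: [0.0, 0.742, 0.67, 0.0]
contact_force: [-0.6, -0.6, 4.8]
width: 0.0233
gripper_force: 59.5
```

```bash
python3 -m handwheel '[[[0,0,0.5],[0,0,0],1],[[0,0,0.5],[0,0,0],1],[[0,0,0.5],[0,0,0],1],[[0,0,0.5],[0,0,0],1],[[0,0,0],[0,0,0],1],[[0,0,0],[0,0,0],1]]'; python3 -m handwheel '[[[0,0,0.4],[0,0,0],1],[[0,0,0],[0,0,0],1],[[0,0,0],[0,0,0],1]]'; python3 -m handwheel '[[[0,0,0.4],[0,0,0],1],[[0,0,0],[0,0,0],1],[[0,0,0],[0,0,0],1]]'
```

```text
clock: 11.3
position: [0.5267, 0.0717, 0.1834]
ee_rot: [0.0, 0.742, 0.67, 0.0]
contact_force: [-0.8, 0.4, 5.5]
width: 0.0234
gripper_force: 59.6
clock: 11.68
position: [0.5267, 0.0717, 0.183]
ee_rot: [0.0, 0.742, 0.67, 0.0]
contact_force: [-0.8, 0.6, 5.1]
width: 0.0234
gripper_force: 59.7
clock: 12.05
position: [0.5267, 0.0717, 0.1827]
ee_rot: [0.0, 0.742, 0.67, 0.0]
contact_force: [-0.7, -1.1, 4.5]
width: 0.0232
gripper_force: 59.7
```

```bash
python3 -m handwheel '[[[0,0,0.4],[0,0,0],1],[[0,0,0],[0,0,0],1],[[0,0,0],[0,0,0],1]]'; python3 -m handwheel '[[[0,0,0.4],[0,0,0],1],[[0,0,0],[0,0,0],1],[[0,0,0],[0,0,0],1]]'
```

```text
clock: 12.42
position: [0.5267, 0.0717, 0.1823]
ee_rot: [0.0, 0.742, 0.67, 0.0]
contact_force: [-0.4, -0.5, 4.8]
width: 0.0235
gripper_force: 59.7
clock: 12.8
position: [0.5267, 0.0717, 0.1819]
ee_rot: [0.0, 0.742, 0.67, 0.0]
contact_force: [-1.0, 0.4, 5.2]
width: 0.0232
gripper_force: 59.8
```

```bash
python3 -m handwheel '[[[0,0,0.5],[0,0,0],1],[[0,0,0],[0,0,0],1],[[0,0,0],[0,0,0],1]]'; python3 -m handwheel '[[[0,0,0.5],[0,0,0],1],[[0,0,0],[0,0,0],1],[[0,0,0],[0,0,0],1]]'
```

```text
clock: 13.18
position: [0.5267, 0.0717, 0.1815]
ee_rot: [0.0, 0.742, 0.67, 0.0]
contact_force: [-2.1, -0.7, 6.0]
width: 0.0232
gripper_force: 59.8
clock: 13.55
position: [0.5267, 0.0717, 0.181]
ee_rot: [0.0, 0.742, 0.67, 0.0]
contact_force: [-1.6, 0.2, 5.9]
width: 0.0233
gripper_force: 59.9
```

```bash
python3 -m handwheel '[[[0,0,0.5],[0,0,0],1],[[0,0,0],[0,0,0],1],[[0,0,0],[0,0,0],1]]'; python3 -m handwheel '[[[0,0,0.5],[0,0,0],1],[[0,0,0],[0,0,0],1],[[0,0,0],[0,0,0],1]]'
```

```text
clock: 13.92
position: [0.5267, 0.0717, 0.1806]
ee_rot: [0.0, 0.742, 0.67, 0.0]
contact_force: [-0.5, -0.3, 7.0]
width: 0.0231
gripper_force: 59.9
clock: 14.3
position: [0.5267, 0.0717, 0.1801]
ee_rot: [0.0, 0.742, 0.67, 0.0]
contact_force: [-1.4, 0.2, 6.7]
width: 0.0235
gripper_force: 59.9
```

```bash
python3 -m handwheel '[[[0,0,0.5],[0,0,0],1],[[0,0,0],[0,0,0],1],[[0,0,0],[0,0,0],1]]'; python3 -m handwheel '[[[0,0,0.5],[0,0,0],1],[[0,0,0],[0,0,0],1],[[0,0,0],[0,0,0],1]]'
```

```text
clock: 14.68
position: [0.5267, 0.0717, 0.1796]
ee_rot: [0.0, 0.742, 0.67, 0.0]
contact_force: [-1.0, -0.5, 6.0]
width: 0.0237
gripper_force: 60.0
clock: 15.05
position: [0.5267, 0.0717, 0.1794]
ee_rot: [0.0, 0.742, 0.67, 0.0]
contact_force: [-2.1, 0.4, 7.4]
width: 0.0232
gripper_force: 60.3
```

```bash
python3 -m handwheel '[[[0,0,0.5],[0,0,0],1],[[0,0,0],[0,0,0],1],[[0,0,0],[0,0,0],1]]'; python3 -m handwheel '[[[0,0,0.5],[0,0,0],1],[[0,0,0],[0,0,0],1],[[0,0,0],[0,0,0],1]]'
```

```text
clock: 15.42
position: [0.5267, 0.0717, 0.1793]
ee_rot: [0.0, 0.742, 0.67, 0.0]
contact_force: [-0.7, -0.7, 9.1]
width: 0.0236
gripper_force: 60.5
clock: 15.8
position: [0.5267, 0.0717, 0.1791]
ee_rot: [0.0, 0.742, 0.67, 0.0]
contact_force: [-2.1, -0.8, 11.3]
width: 0.0233
gripper_force: 60.8
```

Bottomed at TCP z of about 0.1795, with force rising to 11 N. Back off slightly and begin turning.

```bash
python3 -m handwheel '[[[0,0,-1.7],[0,0,0],1],[[0,0,0],[0,0,0],1],[[0,0,0],[0,0,0.7],1],[[0,0,0],[0,0,0.7],1],[[0,0,0],[0,0,0.7],1],[[0,0,0],[0,0,0.7],1],[[0,0,0],[0,0,0.7],1],[[0,0,0],[0,0,0],1]]'; python3 -c "
from h import *
s=st();M=Rt(s);print(np.degrees(np.arctan2(M[1,0],M[0,0])),s['moment'],s['position'])"
```

```text
clock: 16.8
position: [0.5268, 0.0718, 0.1798]
ee_rot: [0.0, 0.852, 0.524, 0.0]
contact_force: [-1.4, 0.1, 7.4]
width: 0.0232
gripper_force: 60.0
63.16138905197111 [0.04015366 0.2081999  0.01192517] [0.52678035 0.07182624 0.17984267]
```

```bash
python3 -m handwheel '[[[0,0,0],[0,0,0.9],1],[[0,0,0],[0,0,0.9],1],[[0,0,0],[0,0,0.9],1],[[0,0,0],[0,0,0.9],1],[[0,0,0],[0,0,0.9],1],[[0,0,0],[0,0,0.9],1],[[0,0,0],[0,0,0.9],1],[[0,0,0],[0,0,0],1]]'; python3 -c "
from h import *
s=st();M=Rt(s);print(np.degrees(np.arctan2(M[1,0],M[0,0])),s['moment'],s['position'])"
```

```text
clock: 17.8
position: [0.5263, 0.0721, 0.1797]
ee_rot: [-0.0, 0.976, 0.219, -0.0]
contact_force: [-2.2, 0.7, 7.4]
width: 0.0232
gripper_force: 60.0
25.349172645072496 [0.18738193 0.34364901 0.03307505] [0.52627689 0.07207108 0.1797025 ]
```

```bash
python3 -m handwheel '[[[0,0,0],[0,0,0.9],1],[[0,0,0],[0,0,0.9],1],[[0,0,0],[0,0,0.9],1],[[0,0,0],[0,0,0.9],1],[[0,0,0],[0,0,0.8],1],[[0,0,0],[0,0,0.6],1],[[0,0,0],[0,0,0],1]]'; python3 -c "
from h import *
s=st();M=Rt(s);print(np.degrees(np.arctan2(M[1,0],M[0,0])),s['moment'],s['position'])"
```

```text
clock: 18.68
position: [0.5261, 0.0724, 0.1797]
ee_rot: [-0.001, 0.999, -0.041, -0.0]
contact_force: [-1.6, 0.7, 6.8]
width: 0.0236
gripper_force: 60.0
-4.644642787255136 [0.32367194 0.48275146 0.04260621] [0.52607884 0.07243704 0.17969457]
```

```bash
for i in 1; do python3 -m handwheel '[[[0,0,0],[0,0,0.6],1],[[0,0,0],[0,0,0],1],[[0,0,0],[0,0,0],1]]'; done; python3 -c "
from h import *
s=st();M=Rt(s);print(np.degrees(np.arctan2(M[1,0],M[0,0])),s['moment'])"; python3 -m handwheel '[[[0,0,0],[0,0,0.6],1],[[0,0,0],[0,0,0],1],[[0,0,0],[0,0,0],1]]';python3 -c "
from h import *
s=st();M=Rt(s);print(np.degrees(np.arctan2(M[1,0],M[0,0])),s['moment'])"
```

```text
clock: 19.05
position: [0.5261, 0.0725, 0.1797]
ee_rot: [-0.001, 0.997, -0.072, -0.0]
contact_force: [-2.0, 1.2, 6.5]
width: 0.0234
gripper_force: 60.0
-8.227342195323535 [0.45630551 0.46983139 0.01365317]
clock: 19.42
position: [0.5261, 0.0725, 0.1797]
ee_rot: [-0.001, 0.995, -0.103, -0.0]
contact_force: [-2.3, 1.6, 7.0]
width: 0.0234
gripper_force: 60.0
-11.826896778364484 [0.36087669 0.47997118 0.08113014]
```

Torque is rising near the end stop. Let up into the catch.

```bash
python3 -m handwheel '[[[0,0,-1],[0,0,-0.3],1],[[0,0,-1],[0,0,0],1],[[0,0,-1],[0,0,0],1],[[0,0,-1],[0,0,0],1],[[0,0,-0.5],[0,0,0],1],[[0,0,0],[0,0,0],1],[[0,0,0],[0,0,0],1]]'; python3 -m handwheel '[[[0,0,-0.5],[0,0,-0.5],1],[[0,0,-0.5],[0,0,-0.5],1],[[0,0,0],[0,0,0],1]]'; python3 -c "
from h import *
s=st();M=Rt(s);print(np.degrees(np.arctan2(M[1,0],M[0,0])),s['moment'])"
```

```text
clock: 20.3
position: [0.5261, 0.0724, 0.1837]
ee_rot: [-0.001, 0.996, -0.087, -0.001]
contact_force: [-2.8, 3.5, 5.0]
width: 0.0234
gripper_force: 59.7
clock: 20.68
position: [0.5264, 0.0714, 0.1842]
ee_rot: [0.0, 0.999, -0.035, -0.0]
contact_force: [-0.6, 0.5, -0.0]
width: 0.0236
gripper_force: 59.2
-4.050952490829074 [0.25013692 0.22747095 0.04787479]
```

```bash
python3 -m handwheel '[[[0,0,-2],[0,0,-0.3],1],[[0,0,-3],[0,0,0],1],[[0,0,-5],[0,0,0],1],[[0,0,-10],[0,0,0],1],[[0,0,-18],[0,0,0],1],[[0,0,0],[0,0,0],1],[[0,0,0],[0,0,0],1]]'
python3 - <<'E'
from h import *
s=st();M=Rt(s);print(s["position"],np.degrees(np.arctan2(M[1,0],M[0,0])),s["qpos"][5])
a=vision.get_image("wrist");cv2.imwrite("pics/w5f.png",a)
c=cam("wrist",s);print(proj(c,np.array(s["position"])+M@[0,0,.0574]))
cv2.imwrite("pics/w5.png",cv2.resize(a[120:270,220:420],(800,600),interpolation=cv2.INTER_CUBIC))
t=np.array([.4228,-.3047,s["position"][2]]);print(M.T@(t-s["position"])*1000)
E
```

```text
clock: 21.55
position: [0.5264, 0.0717, 0.2228]
ee_rot: [0.0, 1.0, -0.019, -0.0]
contact_force: [0.0, -0.5, -1.6]
width: 0.0233
gripper_force: 59.0
[0.52636356 0.07165659 0.22276504] -2.22048896994583 1.6138421109975227
[321.53409889 214.08792454]
[-8.89038066e+01  3.80086579e+02  1.34465104e-02]
```

View pics/w5.png

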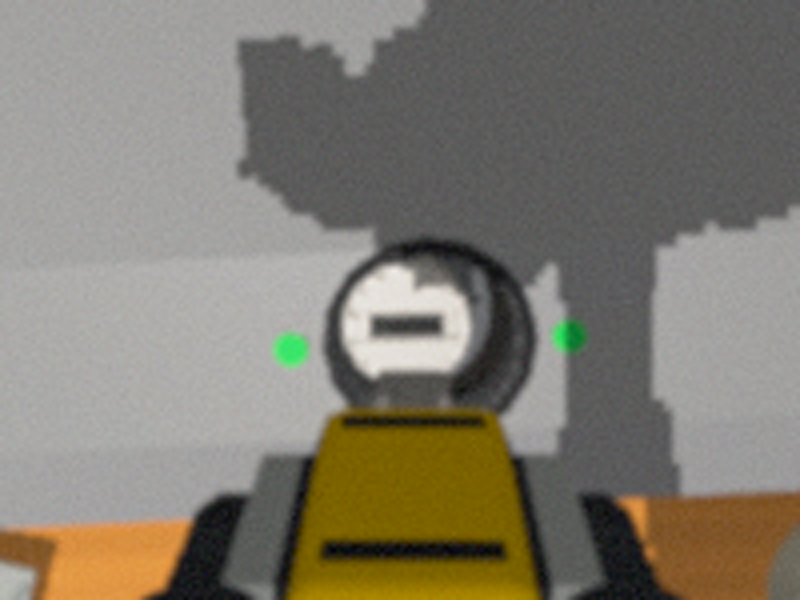

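The slot now lies along the green dots, the stud sits lower and caught, and the driver is still straight in the grip. Carry it back over the block.

```bash
python3 -m handwheel '[[[-6,25,0],[0,0,0],1],[[-11.2,48,0],[0,0,0],1],[[-11.2,48,0],[0,0,0],1],[[-11.2,48,0],[0,0,0],1],[[-11.2,48,0],[0,0,0],1],[[-11.2,48,0],[0,0,0],1],[[-11.2,48,0],[0,0,0],1],[[-11,47,20],[0,0,0],1],[[-4.7,20,20],[0,0,0],1],[[0,0,0],[0,0,0],1],[[0,0,0],[0,0,0],1]]'
python3 - <<'E'
from h import *
s=st();M=Rt(s);p=np.array(s["position"]);print(p,np.degrees(np.arctan2(M[1,0],M[0,0])))
a=vision.get_image("wrist");cv2.imwrite("pics/w6f.png",a)
c=cam("wrist",s);print("tip",proj(c,p+M@[0,0,.0574]),"hole",proj(c,[.4228,-.3047,.056]))
cv2.imwrite("pics/w6.png",cv2.resize(a[120:270,220:420],(800,600),interpolation=cv2.INTER_CUBIC))
t=np.array([.4228,-.3047,p[2]]);print(M.T@(t-p)*1000)
E
```

```text
clock: 22.98
position: [0.4231, -0.3039, 0.1829]
ee_rot: [-0.001, 1.0, -0.019, -0.0]
contact_force: [-0.3, 0.3, -0.2]
width: 0.0235
gripper_force: 59.1
[ 0.42312837 -0.3039389   0.18286795] -2.2195534009115505
tip [321.53444659 214.08838985] hole [322.81664188 190.75318266]
[-2.98649907e-01  7.73250308e-01 -7.37251242e-04]
```

View pics/w6.png

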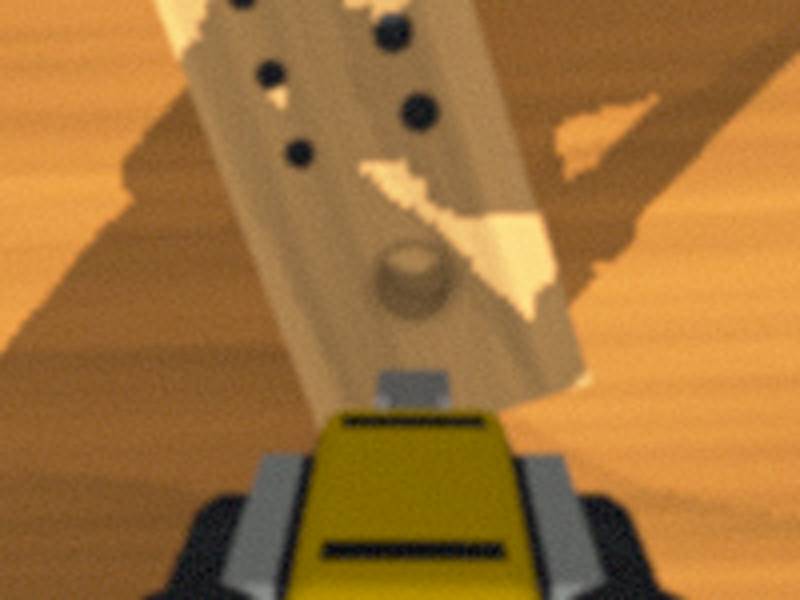

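The hole mouth is centred at crop (414,279), full (323.1,189.2). It's about 1 mm beyond the predicted spot along tool x, well within the clearance.

```bash
python3 -m handwheel '[[[1,0.5,20],[0,0,0],1],[[0,0,25],[0,0,0],1],[[0,0,15],[0,0,0],1],[[0,0,8],[0,0,0],1],[[0,0,8],[0,0,0],1],[[0,0,0],[0,0,0],1]]'; python3 -m handwheel '[[[0,0,10],[0,0,0],1],[[0,0,10],[0,0,0],1],[[0,0,10],[0,0,0],1],[[0,0,5],[0,0,0],1],[[0,0,3],[0,0,0],1],[[0,0,0],[0,0,0],1],[[0,0,0],[0,0,0],1]]'
```

```text
clock: 23.78
position: [0.424, -0.305, 0.1067]
ee_rot: [-0.0, 1.0, -0.019, -0.0]
contact_force: [0.7, 0.3, -1.1]
width: 0.0232
gripper_force: 59.1
clock: 24.65
position: [0.4242, -0.3053, 0.0691]
ee_rot: [0.0, 1.0, -0.019, 0.0]
contact_force: [0.4, 0.7, -0.5]
width: 0.0234
gripper_force: 59.1
```

```bash
python3 -m handwheel '[[[0,0,1.5],[0,0,0],1],[[0,0,1],[0,0,0],1],[[0,0,0.7],[0,0,0],1],[[0,0,0],[0,0,0],1],[[0,0,0],[0,0,0],1]]'
```

```text
clock: 25.28
position: [0.424, -0.3051, 0.0657]
ee_rot: [-0.0, 1.0, -0.019, 0.0]
contact_force: [0.1, -0.6, -1.6]
width: 0.0234
gripper_force: 59.1
```

```bash
python3 -m handwheel '[[[0,0,0.7],[0,0,0],1],[[0,0,0.5],[0,0,0],1],[[0,0,0],[0,0,0],1]]';  python3 -m handwheel '[[[0,0,0],[0,0,0],0.5],[[0,0,0],[0,0,0],0.4],[[0,0,0],[0,0,0],0],[[0,0,0],[0,0,0],-0.5],[[0,0,0],[0,0,0],-1],[[0,0,0],[0,0,0],-1],[[0,0,0],[0,0,0],-1],[[0,0,-10],[0,0,0],-1],[[0,0,-30],[0,0,0],-1],[[0,0,-40],[0,0,0],-1],[[0,0,-40],[0,0,0],-1],[[0,0,-20],[0,0,0],-1],[[0,0,0],[0,0,0],-1],[[0,0,0],[0,0,0],-1]]'
python3 - <<'E'
from h import *
s=st();c=cam("wrist",s)
a=vision.get_image("wrist");cv2.imwrite("pics/w7.png",a[100:300,200:440].repeat(3,0).repeat(3,1)[:600])
print(proj(c,[.424,-.3051,.108]))
E
```

```text
clock: 25.65
position: [0.4241, -0.3052, 0.0655]
ee_rot: [0.0, 1.0, -0.019, 0.0]
contact_force: [-1.7, 1.9, 6.3]
width: 0.0235
gripper_force: 60.2
clock: 27.4
position: [0.4235, -0.3046, 0.2038]
ee_rot: [-0.0, 1.0, -0.019, -0.0]
contact_force: [0.3, 0.1, 0.0]
width: 0.0853
gripper_force: 0.0
[322.37757386 198.70442092]
```

View pics/w7.png

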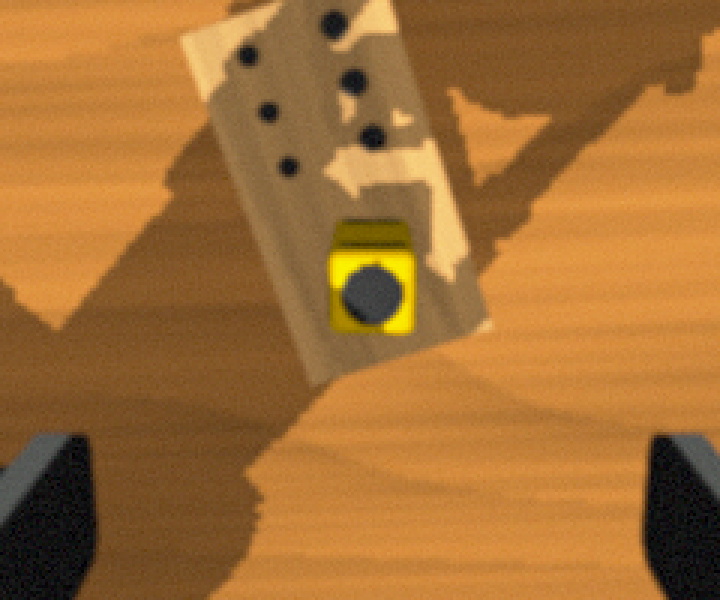

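The driver stands upright in its hole, with the cap at crop (372,294), full (324,198), as predicted. The gripper is clear of everything.

```bash
python3 -c "
from rig import manip;print(manip.sign_off())"
```

```text
the job is handed in; nothing more can be done
None
```

The stud is pressed, turned a quarter turn and caught, the driver is back in its hole, and the job is handed in; the sign-off returned no verdict.

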